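Fetch the full salt tin from behind the jars

ROBOT

A 6-joint arm with a two-finger parallel gripper is mounted at the origin on the work surface. World frame = base frame: x ahead of the robot, y to its left, z up, the work surface at z = 0. Lengths are in mm, angles in rad, forces in N, time in s.
With the tool pointing down it reaches from about 350 to 975 mm from the base axis. Payload 7.1 kg.
Tool frame: the origin (TCP) lies between the finger pads; the fingertips stand 19 mm ahead of it and the grasp point (between the pads) is the TCP; y points along the fingers, z is the direction in which the jaws open and shut, and the axes are right-handed (so a half turn about y gives the same grasp; the last joint's range is limited). The gripper opens to 88 mm and grips with 3 to 60 N. Pads are 20 mm wide; open, the fingers measure 115 mm over their backs; the gripper's body (75 mm by 178 mm) begins 61 mm behind the grasp point.
Start: joints at [-1.315, 0.423, 1.63, -0, 1.089, -0.019], TCP at [169.615, -601.528, 241.675] pointing down, gripper open.
Joint ranges: [-3, 3], [-0.9, 2.11], [0.09, 2.58], [-1.31, 4.45], [0.11, 2.69], [-2.54, 2.54]. Speed limits (rad/s): [2.39, 2.39, 3.01, 3.14, 3.14, 3.14].

INTERFACE

Orientations are given as a rotation vector (axis times angle).
In Python, from workcell import ctrl gives the robot as it stands.
- The arm moves only by the tool servo_tool, never from a script. Its argument "moves" is text: rows parted by semicolons, each of 6 numbers parted by spaces: the shift along the world's x, y, z in m, then the turn, a rotation vector about the world's x, y, z in degrees. A call has 1 to 8 rows; each row is the pose to reach, as a shift and turn from the pose commanded when the call began; what a row does not reach only later rows make up. A row lasts 1/8 s, in which the tool goes at most 62.5 mm and 10.7 degrees, less where a joint would pass 70% of its speed; a pose out of reach is approached as far as the arm can. A call with a gripper value outside its range is refused whole. "hand" is the closure in counts, from 0 (fully open) to 255 (shut), set as the call begins (left out, the last holds). The fingers move at their own pace and stop on an object; the grip force is fixed at half the most. Time passes only in rows, so rows that repeat a pose let the fingers close. It gives the time, the measured TCP pose, the force and the opening at its end, in the units of the state.
- ctrl.get_obs(): the state, without advancing time (a new reading comes with each control period).
- ctrl.get_image(name): name is "scene" or "top"; returns a dict with "pixels" (400x640x3 uint8, red, green, blue), "depth" (400x640 float32, mm along the optical axis (not along the pixel's ray), 0 where there is no reading), "vertical_fov" (degrees; the focal length in pixels is half the picture's height over the tangent of half this angle, whatever the lens; pixels are square), "cx", "cy" (the principal point, pixels), "xyz" and "attitude" of the camera in the world. Camera axes: x right, y up, looking along -z (the intrinsics and any distortion apply to the point x, -y, -z); pixel columns grow to the right and rows downward; lengths in mm; the calibration is good to about 2 mm. A picture is of the moment at which its call begins.
- ctrl.close_job(): hands the job in, once; it reports no verdict.
The state is a dict: "t": time; "qpos": joint angles; "qvel": joint speeds; "joint_torque": joint torques, N m; "ee_pos": TCP position; "orientation": TCP orientation; "ft_force": force on the tool from outside, world axes, zero at the start; "moment": the same for the moment, N m; "width": finger opening in mm.
Only numpy, scipy, OpenCV 4.12 (cv2) and the standard library are available. Lean on these libraries where they do the work, as an engineer would, in place of code of your own. Each camera call takes 0.05 s, during which the arm holds its last target.

TASK

Somebody left the two tall jars standing in front of the two salt tins. Stand both jars on the wooden chopping board, then set the full one of the two look-alike tins (you can tell the heavy full one from the light empty one only by lifting) in the middle of the trivet; the empty one stays, or goes back, where it stood. Only then put each jar back, centred on the mat of its own colour; keep everything upright, set things down rather than dropping them, and leave the mug and the pepper mill alone.

Things in the scene. Friction and masses are not known exactly. Their poses are not given: they have to be found in the camera images.
- jar_blue: Tall loose storage jar, blue ceramic with a steel lid that has a small blue disc on top; a cylinder 62 mm in diameter, 160 mm high, about 0.4 to 0.6 kg. Origin at the centre of its underside, z up along it. At the start it stands on the blue mat.
- jar_orange: Tall loose storage jar, terracotta-orange with a steel lid that has a small orange disc on top; a cylinder 62 mm in diameter, 160 mm high, about 0.4 to 0.6 kg. Origin at the centre of its underside, z up along it. At the start it stands on the orange mat.
- mat_blue: Fixed round blue mat, 84 mm in diameter, 4 mm thick, on a grey tray 8 mm high: home of the blue jar. Origin at the centre of its underside (8 mm above the counter; its top is 12 mm above the counter). The mats' centres are 130 mm apart; the tins stand behind them, farther from the robot.
- mat_orange: Fixed round orange mat, 84 mm in diameter, 4 mm thick, on the same grey tray: home of the orange jar. Origin at the centre of its underside (8 mm above the counter; its top is 12 mm above the counter).
- tin_a: One of two loose closed salt tins that look the same: white with a plain steel lid, a cylinder 62 mm in diameter, 80 mm high. One is full (0.36 to 0.46 kg), the other empty (0.09 to 0.14 kg): only lifting tells which. They stand on the grey tray (8 mm high) behind the jars, left or right by chance. Origin at the centre of its underside, z up.
- tin_b: The other salt tin, the same in looks and size (62 mm in diameter, 80 mm high). The tins' centres are 72 mm apart, in a row parallel to the line between the mats' centres, so fingers have room only in front of and behind them, once the jars are away. Origin at the centre of its underside, z up.
- board: Fixed wooden chopping board lying flat, 240 mm (its x) by 130 mm (its y), 18 mm thick: the side area for both jars, side by side along its x. Origin at the centre of its underside. It lies on the left or on the right.
- trivet: Fixed square trivet, dark with a round cork inlay, 110 x 110 mm, 10 mm high: the full tin goes on its middle. Origin at the centre of its underside. It lies on the side where the board is not.
- mug: Loose yellow mug, 76 mm in diameter at the rim, 85 mm high, with a handle on its y side; origin at the centre of its underside. Leave it alone.
- mill: Loose dark wooden pepper mill, 50 mm in diameter, 115 mm high; origin at the centre of its underside. Leave it alone.

How it is judged:
By the outcome, as a careful person would: the job done as asked, in the order asked, and still so for the second after the job is handed in, with the robot touching nothing.
It also fails if it takes over 144 s, if anything falls off the work surface, if the arm or the gripper's body presses on something with over 40 N, if the wrist force passes 120 N, or if a joint passes its speed limit or range.

## Working session

There is one attempt and no reset: what is moved stays moved. The work goes in short steps, Python scripts to look and compute and a tool call to move; the robot and the scene stay as the last step left them, time stands still between calls to the robot, and variables do not carry over. Pictures are saved under pics/ and viewed, and the job is handed in when it is done.

Besides the shell and the picture viewer there is one more tool, called after "Call:" by a JSON object that holds its "api" and its "payload". servo_tool: Moves the arm, as the interface text tells. Its arguments: {"type":"object","properties":{"moves":{"type":"string"},"hand":{"type":"number"}},"required":["moves"]}

```bash
ls; mkdir -p pics; python3 - <<'E'
from workcell import ctrl
import cv2
o=ctrl.get_obs(); print(o)
for n in("scene","top"):
    i=ctrl.get_image(n); cv2.imwrite(f"pics/{n}0.png",i["pixels"][:,:,::-1]); print({k:v for k,v in i.items() if k not in("pixels","depth")}, i["depth"].min(),i["depth"].max())
E
```

```text
pics
{'t': 0.0, 'qpos': array([-1.31500625e+00,  4.23819216e-01,  1.63069212e+00,  6.27425755e-06,
        1.08861299e+00, -1.90257883e-02]), 'qvel': array([ 7.03479242e-05, -3.03640610e-05,  8.56852078e-04, -6.97222279e-05,
       -5.49172978e-04,  1.09770435e-04]), 'joint_torque': array([-2.82416135e-03, -5.44625688e+01, -2.73659062e+01,  6.42076344e-02,
        2.27528752e-02, -1.31107849e-04]), 'ee_pos': array([ 169.4817843 , -601.02739985,  240.91435365]), 'orientation': array([-0.28703189,  2.07602745, -2.07284094]), 'ft_force': array([ 0.27161918,  0.32627523, -0.00200242]), 'moment': array([ 0.03134411, -0.05009225, -0.02291655]), 'width': 87.51037218011885}
{'vertical_fov': 46.96473920525694, 'cx': 313.55721459556986, 'cy': 202.26996641658008, 'xyz': array([1026.19008514,  330.05168576, 1107.49386453]), 'attitude': array([0.32296115, 0.58195663, 2.08901088])} 0.0 3004.135
{'vertical_fov': 56.609349638144856, 'cx': 317.17521973878166, 'cy': 194.89751329492026, 'xyz': array([433.36151626,  23.82441452, 919.56548387]), 'attitude': array([ 0.03578936, -0.06277102, -1.54501851])} 0.0 963.0291
```

View pics/scene0.png

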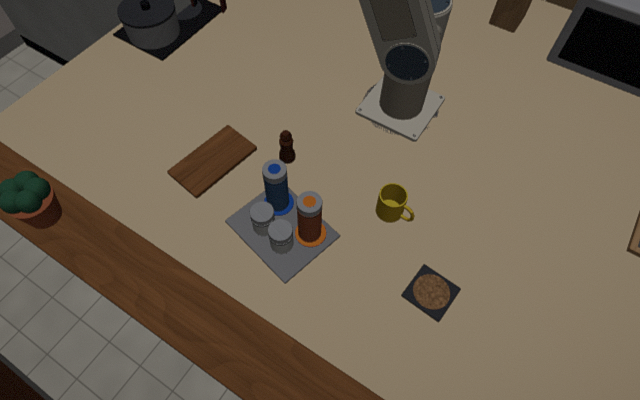

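View pics/top0.png

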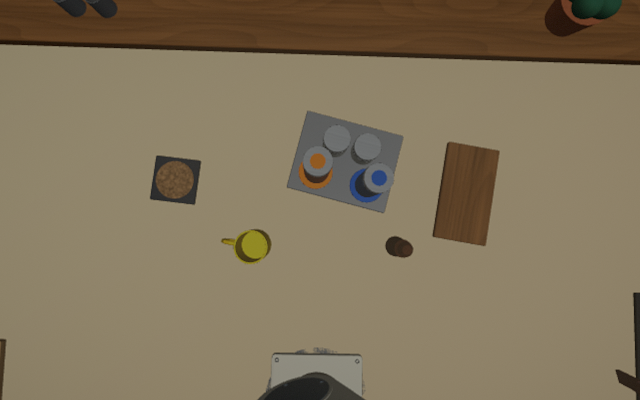

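```bash
cat > h.py <<'E'
import numpy as np, cv2
from scipy.spatial.transform import Rotation as R
from workcell import ctrl
np.set_printoptions(precision=1,suppress=True)
def cast(im,uv,z):
    uv=np.atleast_2d(np.array(uv,float)); f=200/np.tan(np.radians(im["vertical_fov"])/2)
    d=np.c_[(uv[:,0]-im["cx"])/f,-(uv[:,1]-im["cy"])/f,-np.ones(len(uv))]
    d=R.from_rotvec(im["attitude"]).apply(d); o=im["xyz"]
    return o+d*((z-o[2])/d[:,2])[:,None]
def cloud(im):
    v,u=np.mgrid[:400,:640]; f=200/np.tan(np.radians(im["vertical_fov"])/2); D=im["depth"]
    p=np.stack([(u-im["cx"])/f*D,-(v-im["cy"])/f*D,-D],-1)
    return R.from_rotvec(im["attitude"]).apply(p.reshape(-1,3)).reshape(400,640,3)+im["xyz"]
def blobs(mask,amin=30):
    c,_=cv2.findContours(mask.astype(np.uint8),cv2.RETR_EXTERNAL,cv2.CHAIN_APPROX_NONE)
    return sorted([k for k in c if cv2.contourArea(k)>=amin],key=lambda k:-cv2.contourArea(k))
def hsv(im): return cv2.cvtColor(im["pixels"],cv2.COLOR_RGB2HSV)
E
python3 - <<'E'
from h import *
for n in("top","scene"):
    im=ctrl.get_image(n); H=hsv(im); h,s,v=H[...,0].astype(int),H[...,1],H[...,2]; P=cloud(im)
    print(n)
    m={"blue":(h>100)&(h<130)&(s>150),"orange":(h>=5)&(h<15)&(s>200)&(v>150),"yellow":(h>22)&(h<32)&(s>180)}
    for k,mm in m.items():
        for c in blobs(mm,20)[:3]:
            M=np.zeros((400,640),np.uint8); cv2.drawContours(M,[c],-1,1,-1)
            (x,y),r=cv2.minEnclosingCircle(c)
            pp=P[(M>0)&(im["depth"]>0)]
            print(k,cv2.boundingRect(c),cv2.contourArea(c),(round(x,1),round(y,1),round(r,1)),"cloud med",np.median(pp,0))
    for uv in ([(345,195),(176,180),(467,193),(337,137),(367,146),(250,300)] if n=="top" else [(430,292),(212,160),(262,212),(280,231),(340,320)]):
        print(uv,H[uv[1],uv[0]],P[uv[1],uv[0]])
    a=im["pixels"]; crop=a[90:230,280:420] if n=="top" else a[120:290,220:350]
    cv2.imwrite(f"pics/{n}_crop.png",cv2.resize(crop[:,:,::-1],None,fx=4,fy=4,interpolation=cv2.INTER_NEAREST)[:600,:800])
E
```

```text
top
blue (350, 170, 30, 32) 181.5 (366.0, 185.1, 16.4) cloud med [498.  -89.   11.5]
blue (372, 171, 14, 14) 139.5 (378.5, 177.7, 7.2) cloud med [ 519.9 -112.7  171.9]
yellow (222, 230, 48, 34) 891.0 (245.5, 244.5, 23.9) cloud med [364.5 167.7   7.6]
(345, 195) [60  3 99] [492.6 -59.8   6.8]
(176, 180) [ 16 122 111] [518.5 354.6  10.2]
(467, 193) [ 15 150  92] [ 504.6 -358.9   16.3]
(337, 137) [ 90   5 111] [618.9 -31.7  87. ]
(367, 146) [ 90   2 110] [ 599.9 -100.1   88.2]
(250, 300) [ 20  69 145] [231.1 165.9  -1.7]
scene
blue (274, 192, 20, 23) 116.5 (281.5, 203.5, 12.3) cloud med [520.1 -84.   12.9]
blue (268, 164, 12, 9) 73.5 (273.6, 168.0, 5.7) cloud med [ 518.8 -113.4  173.6]
yellow (376, 184, 38, 38) 850.5 (396.6, 203.5, 21.8) cloud med [368.4 157.7  52.8]
(430, 292) [ 16 125  86] [522.8 356.4  10.1]
(212, 160) [ 13 147  85] [ 511.1 -354.5   19.3]
(262, 212) [108  12 108] [600.4 -98.9  87.5]
(280, 231) [110   7 106] [620.1 -28.5  88.2]
(340, 320) [ 18  65 138] [703.5 204.2  -1.7]
```

```bash
cat > meas.py <<'E'
from h import *
def mask_h(P,z0,z1,box): 
    return ((P[...,2]>z0)&(P[...,2]<z1)&(P[...,0]>box[0])&(P[...,0]<box[1])&(P[...,1]>box[2])&(P[...,1]<box[3])).astype(np.uint8)
def discs(im,P,z0,z1,box,z,amin=100):
    # lid tops as connected blobs at the given height; centre by ray cast of contour
    out=[]
    for c in blobs(mask_h(P,z0,z1,box),amin):
        w=cast(im,c[:,0],z)[:,:2].astype(np.float32)
        (x,y),r=cv2.minEnclosingCircle(w); M=np.zeros((400,640),np.uint8); cv2.drawContours(M,[c],-1,1,-1)
        vv,uu=np.nonzero(M); cen=cast(im,np.c_[uu,vv],z)[:,:2].mean(0)
        out.append((np.array([x,y]),r,cen,int(M.sum())))
    return out
E
python3 - <<'E'
from meas import *
from collections import OrderedDict
for n in("top","scene"):
    im=ctrl.get_image(n);P=cloud(im);H=hsv(im)
    print(n)
    for nm,a in dict(tins=(80,96,(540,680,-180,50),88),jars=(164,182,(430,650,-200,100),172),mug=(78,92,(300,450,80,250),85),mill=(105,125,(280,480,-260,-120),115)).items():
        for o in discs(im,P,a[0],a[1],a[2],a[3],40): print(nm,o)
    h,s,v=[H[...,i].astype(int) for i in range(3)]
    for nm,mm,z in (("board",(s>125)&(h<20)&(mask_h(P,9,27,(350,650,-480,-220))>0),18),("trivet",(mask_h(P,4,18,(420,620,270,450))>0)&((v<75)|(s>95)),10),("tray",(s<40)&(mask_h(P,-8,20,(400,720,-240,80))>0),8),("blue",(h>100)&(h<130)&(s>150)&(P[...,2]<40),12),("orange",(h<16)&(s>200)&(P[...,2]<40)&(mask_h(P,-10,40,(400,720,-240,80))>0),12)):
        for c in blobs(mm,100)[:1]:
            w=cast(im,c[:,0],z)[:,:2].astype(np.float32)
            print(nm,cv2.minAreaRect(w),cv2.boxPoints(cv2.minAreaRect(w)).tolist() if nm=='board' else '', cv2.minEnclosingCircle(w))
E
```

```text
top
tins (array([616.8, -30.9]), 31.101545333862305, array([616.7, -31.3]), 580)
tins (array([ 599.8, -100.9]), 31.26428985595703, array([ 599.9, -100.9]), 579)
jars (array([ 519.5, -112.2]), 30.884090423583984, array([ 519.5, -112.1]), 725)
jars (array([550.5,  12.5]), 30.782495498657227, array([550.5,  12.5]), 719)
mug (array([367.8, 155.6]), 37.96464157104492, array([367.9, 155.8]), 921)
mill (array([ 372.8, -182.6]), 15.773944854736328, array([ 372.3, -183.5]), 147)
board ((504.44207763671875, -355.130126953125), (129.24249267578125, 235.81964111328125), 81.26756286621094) [[378.0882263183594, -401.1011657714844], [611.1742553710938, -436.9034118652344], [630.7958984375, -309.1590881347656], [397.70989990234375, -273.3568420410156]] ((504.16064453125, -356.36822509765625), 132.6386260986328)
trivet ((519.7645874023438, 357.24835205078125), (108.76219940185547, 107.42252349853516), 84.53865814208984)  ((518.6842041015625, 356.92816162109375), 74.28314208984375)
tray ((576.9364624023438, -58.12518310546875), (247.84788513183594, 197.73736572265625), 76.51373291015625)  ((576.511840
[... 900 characters left out ...]
-403.7786865234375], [614.8019409179688, -439.3353271484375], [634.6416625976562, -308.1514892578125], [399.53509521484375, -272.5948486328125]] ((507.214599609375, -358.8293151855469), 133.14016723632812)
trivet ((521.22802734375, 357.2156066894531), (107.93595123291016, 109.80309295654297), 84.56304168701172)  ((521.32666015625, 357.22393798828125), 75.32270812988281)
tray ((577.3646850585938, -58.96235656738281), (249.2685546875, 199.10643005371094), 76.55933380126953)  ((579.72705078125, -59.81537628173828), 155.2222137451172)
blue ((518.45703125, -87.7515869140625), (32.160213470458984, 75.78559112548828), 87.65538024902344)  ((517.9195556640625, -100.87905883789062), 38.00690460205078)
```

View pics/top_crop.png

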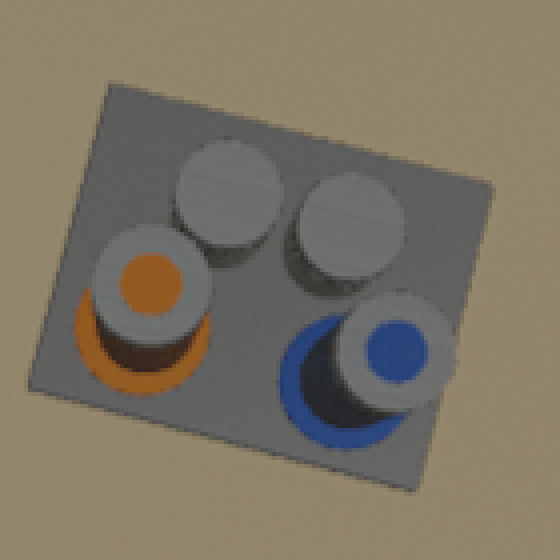

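```bash
python3 - <<'E'
from h import *
np.set_printoptions(precision=3,suppress=True)
o=ctrl.get_obs();M=R.from_rotvec(o["orientation"]).as_matrix();print(M)
z=M[:,2];print("opening az deg",np.degrees(np.arctan2(z[1],z[0])),o["ee_pos"],o["t"])
E
```

```text
[[-0.962 -0.     0.271]
 [-0.271  0.001 -0.962]
 [ 0.    -1.    -0.001]]
opening az deg -74.25333450617526 [ 169.574 -601.366  241.414] 0.3
```

Call:
{"api": "servo_tool", "payload": {"moves": "0.014 0.020 0 0 0 2.4; 0.042 0.059 0 0 0 7.3; 0.077 0.108 0 0 0 13.3; 0.112 0.157 0 0 0 19.4; 0.147 0.206 0 0 0 25.5; 0.182 0.255 0 0 0 31.5; 0.217 0.304 0 0 0 37.6; 0.252 0.352 0 0 0 43.6", "hand": 0}}

```text
t: 1.3
ee_pos: [422.2, -246.6, 241.9]
orientation: [-0.91, 1.588, -1.588]
ft_force: [0.5, -1.2, 0.2]
width: 88.0
```

Call:
{"api": "servo_tool", "payload": {"moves": "0.032 0.046 0 0 0 5.8; 0.060 0.083 0 0 0 10.4; 0.080 0.111 0 0 0 14; 0.092 0.128 0 0 0 16; 0.099 0.138 0 0 0 17; 0.099 0.138 0 0 0 17; 0.099 0.138 0 0 0 17"}}

```text
t: 2.17
ee_pos: [520.1, -112.2, 241.6]
orientation: [-1.087, 1.384, -1.383]
ft_force: [-1.0, -0.8, 0.5]
width: 88.4
```

Call:
{"api": "servo_tool", "payload": {"moves": "0 0 -0.010; 0 0 -0.030 0 0 0; 0 0 -0.055 0 0 0; 0 0 -0.080 0 0 0; 0 0 -0.095 0 0 0; 0 0 -0.102 0 0 0; 0 0 -0.105 0 0 0; 0 0 -0.105 0 0 0"}}

```text
validation failed for argument at $.mo...
```

Call:
{"api": "servo_tool", "payload": {"moves": "0 0 -0.010 0 0 0; 0 0 -0.030 0 0 0; 0 0 -0.055 0 0 0; 0 0 -0.080 0 0 0; 0 0 -0.095 0 0 0; 0 0 -0.102 0 0 0; 0 0 -0.105 0 0 0; 0 0 -0.105 0 0 0"}}

```text
t: 3.18
ee_pos: [520.9, -111.6, 137.1]
orientation: [-1.086, 1.382, -1.383]
ft_force: [-0.0, 0.0, 0.0]
width: 87.7
```

Call:
{"api": "servo_tool", "payload": {"moves": "0 0 0 0 0 0; 0 0 0 0 0 0; 0 0 0 0 0 0; 0 0 0 0 0 0; 0 0 0 0 0 0; 0 0 0 0 0 0; 0 0 0 0 0 0; 0 0 0 0 0 0", "hand": 255}}

```text
t: 4.18
ee_pos: [520.5, -111.5, 136.9]
orientation: [-1.087, 1.383, -1.382]
ft_force: [-1.7, 1.7, 5.1]
width: 61.6
```

Call:
{"api": "servo_tool", "payload": {"moves": "0 0 0.003 0 0 0; 0 0 0.010 0 0 0; 0 0 0.022 0 0 0; 0 0 0.036 0 0 0; 0 0 0.048 0 0 0; 0 0 0.056 0 0 0; 0 0 0.060 0 0 0; 0 0 0.060 0 0 0"}}

```text
t: 5.18
ee_pos: [520.7, -111.5, 196.9]
orientation: [-1.087, 1.382, -1.383]
ft_force: [-0.2, 0.1, -5.1]
width: 61.7
```

```bash
python3 - <<'E'
from h import *
for n in("top","scene"):
    im=ctrl.get_image(n); cv2.imwrite(f"pics/{n}1.png",im["pixels"][:,:,::-1])
o=ctrl.get_obs(); print(o["ft_force"],o["width"],o["ee_pos"],o["qpos"])
E
```

```text
[-0.8  0.2 -4.5] 61.65342542859485 [ 520.3 -111.5  196.3] [-0.2  0.3  1.9 -0.   0.9  0. ]
```

View pics/scene1.png

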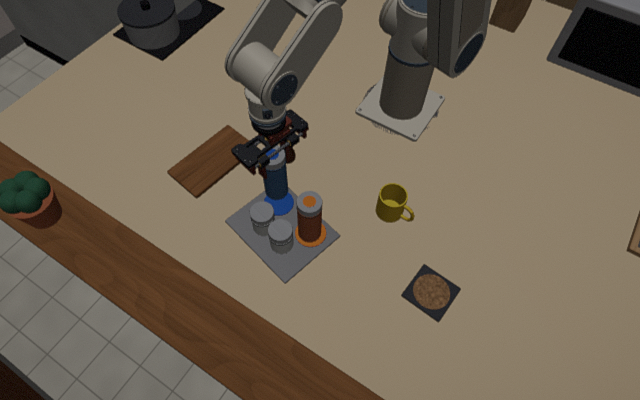

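Call:
{"api": "servo_tool", "payload": {"moves": "0.001 -0.007 0 0 0 0; 0.005 -0.026 0 0 0 0; 0.011 -0.060 0 0 0 0; 0.019 -0.103 0 0 0 0; 0.027 -0.148 0 0 0 0; 0.035 -0.190 0 0 0 0; 0.041 -0.223 0 0 0 0; 0.045 -0.244 0 0 0 0"}}

```text
t: 6.28
ee_pos: [565.3, -358.3, 196.1]
orientation: [-1.086, 1.384, -1.384]
ft_force: [0.8, -0.3, -4.4]
width: 61.6
```

Call:
{"api": "servo_tool", "payload": {"moves": "0.0015 -0.0095 0 0 0 0; 0.0015 -0.0095 -0.006 0 0 0; 0.0015 -0.0095 -0.016 0 0 0; 0.0015 -0.0095 -0.028 0 0 0; 0.0015 -0.0095 -0.039 0 0 0; 0.0015 -0.0095 -0.045 0 0 0; 0.0015 -0.0095 -0.048 0 0 0; 0.0015 -0.0095 -0.049 0 0 0"}}

```text
t: 7.28
ee_pos: [567.2, -365.1, 147.7]
orientation: [-1.087, 1.382, -1.383]
ft_force: [-0.4, 0.7, -4.4]
width: 61.5
```

Call:
{"api": "servo_tool", "payload": {"moves": "0 0 -0.001 0 0 0; 0 0 -0.002 0 0 0; 0 0 -0.003 0 0 0; 0 0 -0.004 0 0 0; 0 0 -0.004 0 0 0; 0 0 -0.0045 0 0 0; 0 0 -0.0045 0 0 0"}}

```text
t: 8.15
ee_pos: [567.1, -365.0, 143.2]
orientation: [-1.087, 1.383, -1.383]
ft_force: [0.4, 0.4, -4.1]
width: 61.5
```

Call:
{"api": "servo_tool", "payload": {"moves": "0 0 -0.0005 0 0 0; 0 0 -0.001 0 0 0; 0 0 -0.001 0 0 0"}}

```text
t: 8.52
ee_pos: [567.2, -365.2, 142.9]
orientation: [-1.087, 1.382, -1.383]
ft_force: [-2.8, -0.2, 4.6]
width: 61.6
```

Call:
{"api": "servo_tool", "payload": {"moves": "0 0 0 0 0 0; 0 0 0 0 0 0; 0 0 0 0 0 0; 0 0 0 0 0 0; 0 0 0 0 0 0; 0 0 0 0 0 0", "hand": 0}}

```text
t: 9.28
ee_pos: [567.1, -365.0, 142.1]
orientation: [-1.087, 1.383, -1.383]
ft_force: [-0.3, 0.2, -0.1]
width: 87.7
```

Call:
{"api": "servo_tool", "payload": {"moves": "0 0 0.005 0 0 0; 0 0 0.020 0 0 0; 0 0 0.045 0 0 0; 0 0 0.075 0 0 0; 0 0.005 0.093 0 0 0; -0.001 0.020 0.100 0 0 0; -0.002 0.050 0.100 0 0 0; -0.004 0.090 0.100 0 0 0"}}

```text
t: 10.28
ee_pos: [562.4, -273.5, 241.5]
orientation: [-1.087, 1.384, -1.382]
ft_force: [-0.5, -0.1, -0.3]
width: 87.7
```

Call:
{"api": "servo_tool", "payload": {"moves": "-0.002 0.048 0 0 0 0; -0.004 0.100 0 0 0 0; -0.006 0.150 0 0 0 0; -0.008 0.200 0 0 0 0; -0.010 0.240 0 0 0 0; -0.011 0.268 0 0 0 0; -0.0115 0.283 0 0 0 0; -0.0115 0.288 0 0 0 0"}}

```text
t: 11.28
ee_pos: [551.1, 13.8, 241.9]
orientation: [-1.088, 1.382, -1.382]
ft_force: [-0.1, -0.4, -1.3]
width: 87.7
```

```bash
python3 - <<'E'
from meas import *
for n in("top","scene"):
    im=ctrl.get_image(n); cv2.imwrite(f"pics/{n}2.png",im["pixels"][:,:,::-1]);P=cloud(im)
    H=hsv(im);h,s,v=[H[...,i].astype(int) for i in range(3)]
    print(discs(im,P,168,190,(480,650,-450,-280),178))
    for c in blobs((h>100)&(h<130)&(s>150)&(mask_h(P,2,30,(400,620,-220,0))>0),100)[:1]:
        w=cast(im,c[:,0],12)[:,:2].astype(np.float32); print("mat blue",cv2.minEnclosingCircle(w),cv2.fitEllipse(w))
E
```

```text
[(array([ 566.7, -363.3]), 32.64634704589844, array([ 565.9, -363.6]), 754)]
[(array([ 568.1, -362.3]), 34.350242614746094, array([ 569.1, -363. ]), 401)]
mat blue ((517.7152709960938, -111.7146224975586), 40.5805778503418) ((518.2631225585938, -110.5332260131836), (57.389225006103516, 86.0987777709961), 158.94281005859375)
```

View pics/scene2.png

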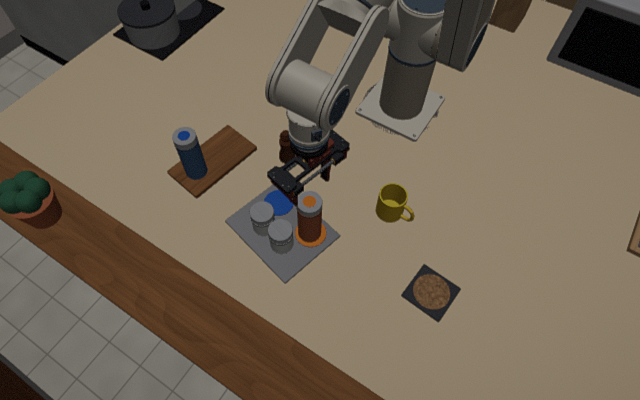

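Call:
{"api": "servo_tool", "payload": {"moves": "0 0 -0.010 0 0 0; 0 0 -0.030 0 0 0; 0 0 -0.055 0 0 0; 0 0 -0.080 0 0 0; 0 0 -0.095 0 0 0; 0 0 -0.102 0 0 0; 0 0 -0.105 0 0 0; 0 0 -0.105 0 0 0"}}

```text
t: 12.38
ee_pos: [552.0, 12.9, 137.6]
orientation: [-1.086, 1.382, -1.383]
ft_force: [1.3, 0.4, -0.5]
width: 87.8
```

Call:
{"api": "servo_tool", "payload": {"moves": "0 0 0 0 0 0; 0 0 0 0 0 0; 0 0 0 0 0 0; 0 0 0 0 0 0; 0 0 0 0 0 0; 0 0 0 0 0 0; 0 0 0 0 0 0; 0 0 0 0 0 0", "hand": 255}}

```text
t: 13.38
ee_pos: [551.5, 13.0, 137.4]
orientation: [-1.087, 1.383, -1.382]
ft_force: [-2.4, 1.2, 6.2]
width: 61.7
```

Call:
{"api": "servo_tool", "payload": {"moves": "0 0 0.003 0 0 0; 0 0 0.010 0 0 0; 0 0 0.022 0 0 0; 0 0 0.036 0 0 0; 0 0 0.048 0 0 0; 0 0 0.056 0 0 0; 0 0 0.060 0 0 0; 0 0 0.060 0 0 0"}}

```text
t: 14.38
ee_pos: [551.6, 13.0, 197.3]
orientation: [-1.087, 1.382, -1.383]
ft_force: [-0.5, -0.5, -4.2]
width: 61.8
```

Call:
{"api": "servo_tool", "payload": {"moves": "-0.002 -0.007 0 0 0 0; -0.008 -0.027 0 0 0 0; -0.019 -0.064 0 0 0 0; -0.033 -0.111 0 0 0 0; -0.048 -0.162 0 0 0 0; -0.063 -0.212 0 0 0 0; -0.078 -0.262 0 0 0 0; -0.091 -0.305 0 0 0 0"}}

```text
t: 15.38
ee_pos: [458.7, -294.7, 197.0]
orientation: [-1.087, 1.384, -1.383]
ft_force: [-0.1, 0.5, -5.0]
width: 61.6
```

Call:
{"api": "servo_tool", "payload": {"moves": "-0.010 -0.034 0 0 0 0; -0.015 -0.050 0 0 0 0; -0.016 -0.054 -0.006 0 0 0; -0.016 -0.054 -0.017 0 0 0; -0.016 -0.054 -0.030 0 0 0; -0.016 -0.054 -0.041 0 0 0; -0.016 -0.054 -0.047 0 0 0; -0.016 -0.054 -0.050 0 0 0"}}

```text
t: 16.38
ee_pos: [444.7, -345.8, 146.6]
orientation: [-1.087, 1.383, -1.382]
ft_force: [0.2, -0.4, -4.3]
width: 61.4
```

Call:
{"api": "servo_tool", "payload": {"moves": "0 0 -0.001 0 0 0; 0 0 -0.002 0 0 0; 0 0 -0.003 0 0 0; 0 0 -0.0035 0 0 0; 0 0 -0.0040 0 0 0; 0 0 -0.0040 0 0 0"}}

```text
t: 17.12
ee_pos: [444.6, -346.1, 143.4]
orientation: [-1.087, 1.382, -1.383]
ft_force: [-1.2, 0.1, -1.2]
width: 61.4
```

Call:
{"api": "servo_tool", "payload": {"moves": "0 0 -0.0003 0 0 0; 0 0 -0.0006 0 0 0; 0 0 -0.0006 0 0 0"}}

```text
t: 17.5
ee_pos: [444.6, -346.2, 143.4]
orientation: [-1.087, 1.382, -1.383]
ft_force: [-4.1, 1.5, 6.3]
width: 61.6
```

Call:
{"api": "servo_tool", "payload": {"moves": "0 0 0 0 0 0; 0 0 0 0 0 0; 0 0 0 0 0 0; 0 0 0 0 0 0; 0 0 0 0 0 0; 0 0 0 0 0 0", "hand": 0}}

```text
t: 18.25
ee_pos: [444.6, -346.0, 142.5]
orientation: [-1.087, 1.383, -1.383]
ft_force: [0.1, 1.0, 0.2]
width: 87.7
```

Call:
{"api": "servo_tool", "payload": {"moves": "0 0 0.005 0 0 0; 0 0 0.020 0 0 0; 0 0 0.045 0 0 0; 0 0 0.075 0 0 0; 0.002 0.005 0.093 0 0 0; 0.008 0.020 0.100 0 0 0; 0.020 0.048 0.100 0 0 0; 0.038 0.090 0.100 0 0 0"}}

```text
t: 19.25
ee_pos: [482.6, -254.6, 242.1]
orientation: [-1.086, 1.384, -1.383]
ft_force: [0.4, -0.4, 0.2]
width: 87.6
```

```bash
python3 - <<'E'
from meas import *
for n in("top","scene"):
    im=ctrl.get_image(n); cv2.imwrite(f"pics/{n}3.png",im["pixels"][:,:,::-1]);P=cloud(im)
    H=hsv(im);h,s,v=[H[...,i].astype(int) for i in range(3)]
    print(n,"jars",discs(im,P,168,190,(400,650,-450,-280),178))
    print("tins",discs(im,P,80,96,(540,680,-180,50),88))
    for nm,mm in (("blue",(h>100)&(h<130)&(s>150)),("orange",(h<16)&(s>180))):
      for c in blobs(mm&(mask_h(P,2,30,(400,640,-220,80))>0),100)[:1]:
        w=cast(im,c[:,0],12)[:,:2].astype(np.float32); print("mat",nm,cv2.minEnclosingCircle(w),cv2.fitEllipse(w))
E
```

```text
top jars []
tins [(array([ 599.8, -100.9]), 31.265024185180664, array([ 599.9, -100.8]), 579), (array([616.5, -31.7]), 31.2452449798584, array([616.6, -31.2]), 579)]
mat blue ((518.0902709960938, -110.5350570678711), 40.1160774230957) ((517.9367065429688, -110.40174865722656), (77.76569366455078, 78.34315490722656), 147.91844177246094)
mat orange ((549.2060546875, 16.345857620239258), 39.78421401977539) ((555.4940795898438, 21.138301849365234), (56.407470703125, 80.81629943847656), 33.1799430847168)
scene jars [(array([ 568.6, -361.4]), 35.33855438232422, array([ 568.9, -362.7]), 403)]
tins [(array([617.7, -29.9]), 32.28458023071289, array([618.5, -30.2]), 451), (array([ 602.6, -100.9]), 32.571048736572266, array([ 601.7, -100. ]), 418)]
mat blue ((517.5936889648438, -111.67898559570312), 40.587162017822266) ((514.1266479492188, -109.86043548583984), (68.4634780883789, 82.55805969238281), 154.40121459960938)
mat orange ((548.4822387695312, 14.463728904724121), 40.66518020629883) ((548.230712890625, 14.759973526000977), (77.28704833984375, 79.06360626220703), 17.150426864624023)
```

View pics/top3.png

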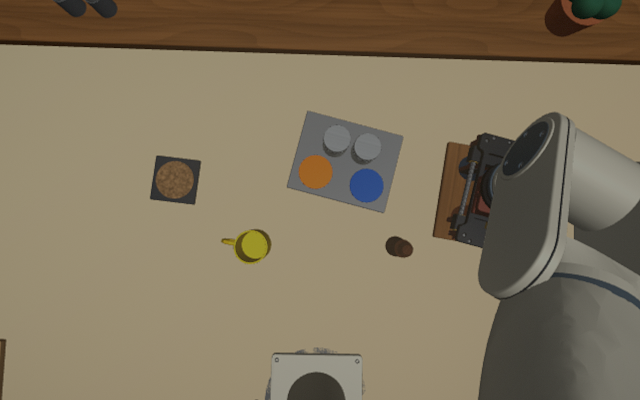

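Call:
{"api": "servo_tool", "payload": {"moves": "0.015 0.020 0 0 0 0; 0.042 0.055 0 0 0 0; 0.073 0.096 0 0 0 0; 0.098 0.129 0 0 0 0; 0.112 0.148 0 0 0 0; 0.118 0.1555 -0.010 0 0 0; 0.118 0.1555 -0.035 0 0 0; 0.118 0.1555 -0.070 0 0 0"}}

```text
t: 20.35
ee_pos: [600.4, -101.4, 171.9]
orientation: [-1.086, 1.382, -1.384]
ft_force: [-0.3, -0.2, 0.2]
width: 88.1
```

Call:
{"api": "servo_tool", "payload": {"moves": "0 0 -0.035 0 0 0; 0 0 -0.065 0 0 0; 0 0 -0.090 0 0 0; 0 0 -0.107 0 0 0; 0 0 -0.116 0 0 0; 0 0 -0.119 0 0 0; 0 0 -0.119 0 0 0"}}

```text
t: 21.22
ee_pos: [601.0, -100.7, 54.1]
orientation: [-1.086, 1.382, -1.383]
ft_force: [-0.6, -0.9, 0.1]
width: 87.5
```

Call:
{"api": "servo_tool", "payload": {"moves": "0 0 0 0 0 0; 0 0 0 0 0 0; 0 0 0 0 0 0; 0 0 0 0 0 0; 0 0 0 0 0 0; 0 0 0 0 0 0; 0 0 0 0 0 0; 0 0 0 0 0 0", "hand": 255}}

```text
t: 22.22
ee_pos: [600.4, -100.4, 53.9]
orientation: [-1.087, 1.383, -1.382]
ft_force: [-4.5, 0.7, 5.8]
width: 61.5
```

Call:
{"api": "servo_tool", "payload": {"moves": "0 0 0.003 0 0 0; 0 0 0.008 0 0 0; 0 0 0.014 0 0 0; 0 0 0.020 0 0 0; 0 0 0.025 0 0 0; 0 0 0.025 0 0 0; 0 0 0.025 0 0 0; 0 0 0.025 0 0 0"}}

```text
t: 23.22
ee_pos: [600.4, -100.5, 78.3]
orientation: [-1.087, 1.383, -1.382]
ft_force: [0.4, -0.0, -4.2]
width: 61.3
```

```bash
python3 - <<'E'
from meas import *
F=[]
for n in("top","scene"):
    im=ctrl.get_image(n); cv2.imwrite(f"pics/{n}4.png",im["pixels"][:,:,::-1]);o=ctrl.get_obs(); print(o["ft_force"],o["ee_pos"],o["width"])
E
```

```text
[ 0.2  0.7 -3.4] [ 600.5 -100.5   78.4] 61.52598294976627
[-0.7 -0.6 -4.1] [ 600.4 -100.5   78.3] 61.68924035368589
```

View pics/scene4.png

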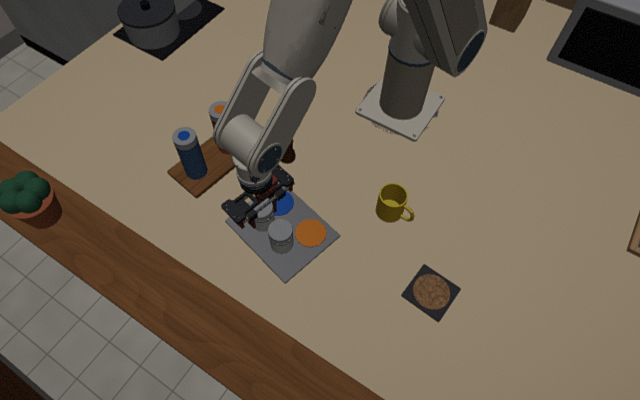

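Call:
{"api": "servo_tool", "payload": {"moves": "0 0 0.008 0 0 0; 0 0 0.025 0 0 0; 0 0 0.048 0 0 0; 0 0 0.066 0 0 0; 0 0 0.075 0 0 0; -0.001 0.008 0.075 0 0 0; -0.005 0.030 0.075 0 0 0; -0.012 0.068 0.075 0 0 0"}}

```text
t: 24.32
ee_pos: [587.7, -31.3, 152.6]
orientation: [-1.087, 1.385, -1.383]
ft_force: [0.2, 0.6, -4.3]
width: 61.5
```

Call:
{"api": "servo_tool", "payload": {"moves": "-0.008 0.048 0 0 0 0; -0.017 0.098 0 0 0 0; -0.026 0.148 0 0 0 0; -0.035 0.198 0 0 0 0; -0.044 0.250 0 0 0 0; -0.053 0.300 0 0 0 0; -0.060 0.342 0 0 0 0; -0.065 0.372 0 0 0 0"}}

```text
t: 25.32
ee_pos: [521.2, 342.2, 152.4]
orientation: [-1.09, 1.382, -1.381]
ft_force: [0.6, -0.8, -3.6]
width: 61.4
```

Call:
{"api": "servo_tool", "payload": {"moves": "-0.002 0.012 0 0 0 0; -0.003 0.0175 0 0 0 0; -0.003 0.0175 -0.010 0 0 0; -0.003 0.0175 -0.030 0 0 0; -0.003 0.0175 -0.055 0 0 0; -0.003 0.0175 -0.075 0 0 0; -0.003 0.0175 -0.088 0 0 0; -0.003 0.0175 -0.092 0 0 0"}}

```text
t: 26.32
ee_pos: [520.3, 356.4, 60.4]
orientation: [-1.088, 1.383, -1.383]
ft_force: [-0.2, 0.7, -3.9]
width: 61.5
```

```bash
python3 - <<'E'
from meas import *
for n in("top","scene"):
    im=ctrl.get_image(n); cv2.imwrite(f"pics/{n}5.png",im["pixels"][:,:,::-1]);P=cloud(im)
    H=hsv(im);h,s,v=[H[...,i].astype(int) for i in range(3)]
    print(n,"jars",discs(im,P,168,190,(400,650,-450,-280),178))
    print("tins",discs(im,P,80,110,(540,680,-180,50),88))
    for nm,mm in (("blue",(h>100)&(h<130)&(s>150)),("orange",(h>4)&(h<16)&(s>180))):
      for c in blobs(mm&(mask_h(P,-20,60,(400,640,-220,80))>0),100)[:1]:
        w=cast(im,c[:,0],12)[:,:2].astype(np.float32); print("mat",nm,cv2.boundingRect(c),cv2.minEnclosingCircle(w),cv2.fitEllipse(w))
o=ctrl.get_obs(); print(o["ft_force"],o["ee_pos"],o["width"])
E
```

```text
top jars [(array([ 444.9, -343.4]), 32.829341888427734, array([ 444.2, -343.9]), 772), (array([ 565.8, -363.7]), 32.653900146484375, array([ 565.9, -363.5]), 757)]
tins [(array([616.5, -31.7]), 31.2452449798584, array([616.5, -31.3]), 583)]
mat blue (350, 169, 33, 33) ((518.1162109375, -110.64094543457031), 40.20566940307617) ((517.8973388671875, -110.4223403930664), (77.76026153564453, 78.25732421875), 160.37095642089844)
mat orange (299, 156, 33, 29) ((549.0621337890625, 15.736061096191406), 40.02433776855469) ((554.6314086914062, 19.400550842285156), (60.32820129394531, 80.85139465332031), 25.7247371673584)
scene jars [(array([ 568.8, -362.6]), 34.50214385986328, array([ 569. , -362.9]), 402), (array([ 449.8, -345.1]), 36.081443786621094, array([ 447.5, -343.2]), 367)]
tins [(array([618.4, -30. ]), 32.795101165771484, array([618.6, -30.2]), 454)]
mat blue (264, 190, 30, 25) ((517.8717041015625, -111.88780212402344), 40.70814514160156) ((517.88916015625, -111.98735046386719), (78.94401550292969, 79.05415344238281), 32.31928253173828)
mat orange (296, 220, 30, 26) ((548.4348754882812, 14.577566146850586), 40.56337356567383) ((548.2142333984375, 14.820145606994629), (77.27606964111328, 78.92503356933594), 16.827157974243164)
[ 0.6 -0.4 -3.4] [520.7 356.9  61.3] 61.31918145027507
```

View pics/scene5.png

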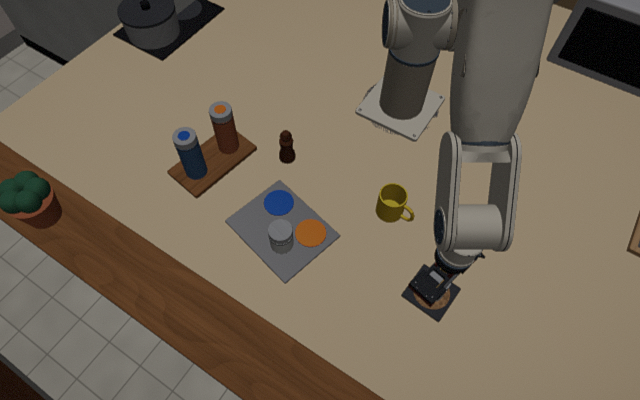

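View pics/top5.png

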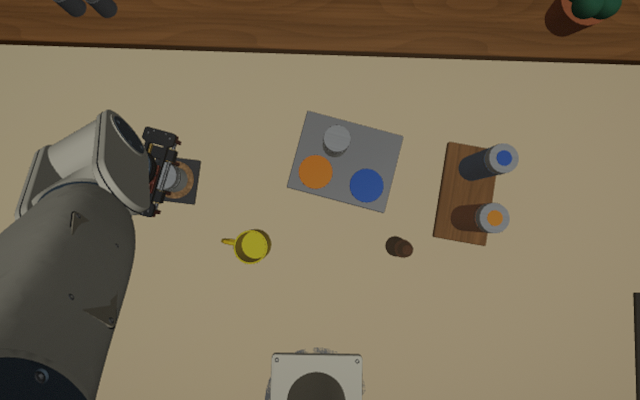

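Call:
{"api": "servo_tool", "payload": {"moves": "0 0 -0.001 0 0 0; 0 0 -0.0025 0 0 0; 0 0 -0.0035 0 0 0; 0 0 -0.0045 0 0 0; 0 0 -0.0050 0 0 0; 0 0 -0.0055 0 0 0; 0 0 -0.0055 0 0 0"}}

```text
t: 27.3
ee_pos: [520.6, 357.0, 56.0]
orientation: [-1.087, 1.383, -1.383]
ft_force: [1.0, 0.3, -4.7]
width: 61.5
```

Call:
{"api": "servo_tool", "payload": {"moves": "0 0 -0.0003 0 0 0; 0 0 -0.0006 0 0 0; 0 0 -0.0008 0 0 0"}}

```text
t: 27.68
ee_pos: [520.7, 357.1, 55.9]
orientation: [-1.087, 1.383, -1.383]
ft_force: [-3.3, -2.0, 6.0]
width: 61.7
```

Call:
{"api": "servo_tool", "payload": {"moves": "0 0 0 0 0 0; 0 0 0 0 0 0; 0 0 0 0 0 0; 0 0 0 0 0 0; 0 0 0 0 0 0; 0 0 0 0 0 0", "hand": 0}}

```text
t: 28.42
ee_pos: [520.6, 357.0, 55.3]
orientation: [-1.087, 1.383, -1.383]
ft_force: [-0.3, 0.4, -0.3]
width: 88.0
```

Call:
{"api": "servo_tool", "payload": {"moves": "0 0 0.006 0 0 0; 0 0 0.022 0 0 0; 0 0 0.050 0 0 0; 0 0 0.085 0 0 0; 0 0 0.120 0 0 0; 0 0 0.150 0 0 0; 0 0 0.175 0 0 0; 0 -0.003 0.187 0 0 0"}}

```text
t: 29.42
ee_pos: [521.2, 354.4, 245.0]
orientation: [-1.083, 1.381, -1.382]
ft_force: [0.4, -1.1, 0.5]
width: 88.1
```

Call:
{"api": "servo_tool", "payload": {"moves": "0 -0.020 0 0 0 0; -0.001 -0.055 0 0 0 0; -0.004 -0.100 0 0 0 0; -0.007 -0.150 0 0 0 0; -0.010 -0.200 0 0 0 0; -0.013 -0.250 0 0 0 0; -0.015 -0.290 0 0 0 0; -0.016 -0.320 0 0 0 0"}}

```text
t: 30.42
ee_pos: [502.8, 31.3, 241.1]
orientation: [-1.088, 1.385, -1.383]
ft_force: [0.0, 0.2, 0.6]
width: 88.0
```

```bash
python3 - <<'E'
from meas import *
for n in("top","scene"):
    im=ctrl.get_image(n); cv2.imwrite(f"pics/{n}6.png",im["pixels"][:,:,::-1]);P=cloud(im)
    H=hsv(im);h,s,v=[H[...,i].astype(int) for i in range(3)]
    print(n,"jars",discs(im,P,168,190,(400,650,-450,-280),178))
    print("tins",discs(im,P,80,98,(480,680,-180,420),89))
    for c in blobs((mask_h(P,4,18,(420,620,270,450))>0)&((v<75)|(s>95)),100)[:1]:
        w=cast(im,c[:,0],10)[:,:2].astype(np.float32); print("trivet",cv2.minAreaRect(w))
o=ctrl.get_obs(); print(o["ft_force"],o["ee_pos"],o["width"])
E
```

```text
top jars [(array([ 444.1, -343.9]), 32.491493225097656, array([ 444.2, -344. ]), 773), (array([ 566.1, -363.1]), 33.00981140136719, array([ 565.9, -363.6]), 755)]
tins [(array([520.5, 353.8]), 32.4566764831543, array([520.9, 354.2]), 632)]
trivet ((519.6083984375, 357.4148254394531), (108.40399932861328, 107.1032943725586), 84.58274841308594)
scene jars [(array([ 570.2, -362.8]), 35.25593566894531, array([ 569.3, -362.5]), 408), (array([ 449.4, -344.4]), 36.28347396850586, array([ 447.5, -343. ]), 369)]
tins [(array([522.7, 355.4]), 33.190189361572266, array([522.8, 355.6]), 548), (array([619.5, -30.3]), 32.7949104309082, array([619. , -29.7]), 455)]
trivet ((521.2465209960938, 357.4095153808594), (107.5463638305664, 109.80309295654297), 84.56304168701172)
[-0.2 -0.4  0.1] [503.   30.9 241.1] 87.91655026628291
```

View pics/scene6.png

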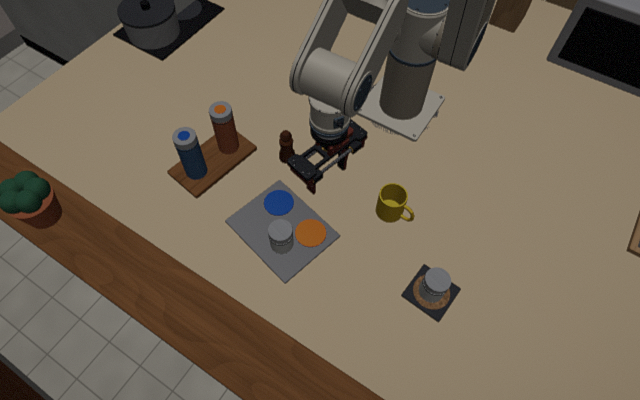

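Call:
{"api": "servo_tool", "payload": {"moves": "-0.005 -0.030 0 0 0 0; -0.012 -0.075 0 0 0 0; -0.020 -0.125 0 0 0 0; -0.028 -0.177 0 0 0 0; -0.036 -0.230 0 0 0 0; -0.044 -0.280 0 0 0 0; -0.051 -0.323 0 0 0 0; -0.056 -0.355 0 0 0 0"}}

```text
t: 31.52
ee_pos: [447.6, -322.0, 241.3]
orientation: [-1.087, 1.385, -1.382]
ft_force: [-0.7, 0.9, 0.1]
width: 87.8
```

Call:
{"api": "servo_tool", "payload": {"moves": "-0.003 -0.016 0 0 0 0; -0.004 -0.0235 0 0 0 0; -0.004 -0.0245 0 0 0 0; -0.004 -0.0245 0 0 0 0"}}

```text
t: 32.02
ee_pos: [444.8, -344.6, 242.3]
orientation: [-1.087, 1.382, -1.382]
ft_force: [-0.6, -0.3, 0.1]
width: 87.9
```

Call:
{"api": "servo_tool", "payload": {"moves": "0 0 -0.010 0 0 0; 0 0 -0.030 0 0 0; 0 0 -0.053 0 0 0; 0 0 -0.075 0 0 0; 0 0 -0.090 0 0 0; 0 0 -0.097 0 0 0; 0 0 -0.099 0 0 0; 0 0 -0.099 0 0 0"}}

```text
t: 33.02
ee_pos: [444.9, -345.7, 143.7]
orientation: [-1.087, 1.382, -1.383]
ft_force: [0.6, -1.0, 0.0]
width: 87.5
```

Call:
{"api": "servo_tool", "payload": {"moves": "0 0 0 0 0 0; 0 0 0 0 0 0; 0 0 0 0 0 0; 0 0 0 0 0 0; 0 0 0 0 0 0; 0 0 0 0 0 0; 0 0 0 0 0 0; 0 0 0 0 0 0", "hand": 255}}

```text
t: 34.02
ee_pos: [444.6, -345.6, 143.5]
orientation: [-1.087, 1.383, -1.383]
ft_force: [-2.5, 0.5, 6.1]
width: 61.5
```

Call:
{"api": "servo_tool", "payload": {"moves": "0 0 0.003 0 0 0; 0 0 0.010 0 0 0; 0 0 0.022 0 0 0; 0 0 0.038 0 0 0; 0 0 0.055 0 0 0; 0 0 0.070 0 0 0; 0 0 0.079 0 0 0; 0 0 0.080 0 0 0"}}

```text
t: 35.02
ee_pos: [444.9, -345.7, 224.1]
orientation: [-1.087, 1.381, -1.384]
ft_force: [-0.3, -0.1, -4.2]
width: 61.7
```

Call:
{"api": "servo_tool", "payload": {"moves": "0.002 0.007 0 0 0 0; 0.008 0.028 0 0 0 0; 0.019 0.066 0 0 0 0; 0.033 0.113 0 0 0 0; 0.047 0.163 0 0 0 0; 0.061 0.213 0 0 0 0; 0.075 0.262 0 0 0 0; 0.088 0.305 0 0 0 0"}}

```text
t: 36.02
ee_pos: [532.2, -37.3, 222.8]
orientation: [-1.088, 1.383, -1.381]
ft_force: [0.9, -0.5, -5.6]
width: 61.6
```

Call:
{"api": "servo_tool", "payload": {"moves": "0.010 0.035 0 0 0 0; 0.015 0.051 0 0 0 0; 0.016 0.0555 0 0 0 0; 0.016 0.0555 -0.008 0 0 0; 0.016 0.0555 -0.024 0 0 0; 0.016 0.0555 -0.044 0 0 0; 0.016 0.0555 -0.059 0 0 0; 0.016 0.0555 -0.068 0 0 0"}}

```text
t: 37.02
ee_pos: [547.9, 14.4, 153.8]
orientation: [-1.088, 1.385, -1.383]
ft_force: [0.3, 0.1, -3.2]
width: 61.6
```

Call:
{"api": "servo_tool", "payload": {"moves": "0 0 -0.005 0 0 0; 0 0 -0.008 0 0 0; 0 0 -0.010 0 0 0; 0 0 -0.012 0 0 0; 0 0 -0.012 0 0 0; 0 0 -0.012 0 0 0"}}

```text
t: 37.78
ee_pos: [548.7, 15.0, 143.4]
orientation: [-1.087, 1.382, -1.383]
ft_force: [0.4, 1.0, -4.7]
width: 61.4
```

```bash
python3 - <<'E'
from meas import *
for n in("top","scene"):
    im=ctrl.get_image(n); cv2.imwrite(f"pics/{n}7.png",im["pixels"][:,:,::-1]);P=cloud(im)
    H=hsv(im);h,s,v=[H[...,i].astype(int) for i in range(3)]
    for c in blobs((mask_h(P,4,18,(420,620,270,450))>0)&((v<75)|(s>95)),100)[:1]:
        w=cast(im,c[:,0],10)[:,:2].astype(np.float32); print("trivet",cv2.minAreaRect(w))
    a=im["pixels"][190:290,260:360] if n=="scene" else im["pixels"][130:230,290:390]
    cv2.imwrite(f"pics/{n}7c.png",cv2.resize(a[:,:,::-1],None,fx=5,fy=5,interpolation=cv2.INTER_CUBIC))
o=ctrl.get_obs(); print(o["ft_force"],o["ee_pos"],o["width"])
E
```

```text
trivet ((519.7070922851562, 357.4494323730469), (108.40592956542969, 106.8171615600586), 84.51285552978516)
trivet ((521.22802734375, 357.2156066894531), (107.93595123291016, 109.80309295654297), 84.56304931640625)
[-0.7  0.4 -4. ] [548.7  15.  143.4] 61.30254255062469
```

View pics/scene7c.png

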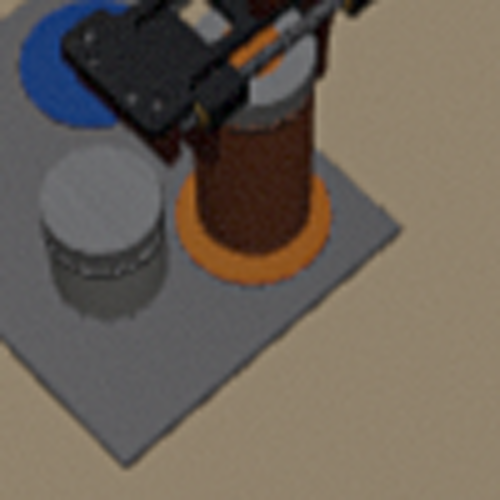

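Call:
{"api": "servo_tool", "payload": {"moves": "0 0 -0.0015 0 0 0; 0 0 -0.003 0 0 0; 0 0 -0.004 0 0 0; 0 0 -0.005 0 0 0; 0 0 -0.0055 0 0 0; 0 0 -0.0058 0 0 0; 0 0 -0.0058 0 0 0"}}

```text
t: 38.75
ee_pos: [548.6, 15.0, 137.6]
orientation: [-1.087, 1.383, -1.383]
ft_force: [-0.1, -1.2, -2.4]
width: 62.0
```

Call:
{"api": "servo_tool", "payload": {"moves": "0 0 -0.0003 0 0 0; 0 0 -0.0006 0 0 0; 0 0 -0.0006 0 0 0"}}

```text
t: 39.12
ee_pos: [548.7, 15.1, 137.5]
orientation: [-1.087, 1.383, -1.383]
ft_force: [-2.7, 1.8, 6.2]
width: 61.6
```

Call:
{"api": "servo_tool", "payload": {"moves": "0 0 0 0 0 0; 0 0 0 0 0 0; 0 0 0 0 0 0; 0 0 0 0 0 0; 0 0 0 0 0 0; 0 0 0 0 0 0", "hand": 0}}

```text
t: 39.88
ee_pos: [548.6, 15.0, 136.9]
orientation: [-1.087, 1.383, -1.383]
ft_force: [-0.8, -0.7, -0.3]
width: 87.5
```

Call:
{"api": "servo_tool", "payload": {"moves": "0 0 0.005 0 0 0; 0 0 0.020 0 0 0; 0 0 0.045 0 0 0; 0 0 0.075 0 0 0; 0 0 0.095 0 0 0; 0 -0.006 0.105 0 0 0; 0 -0.025 0.105 0 0 0; 0.001 -0.060 0.105 0 0 0"}}

```text
t: 40.88
ee_pos: [549.1, -45.9, 241.3]
orientation: [-1.089, 1.382, -1.381]
ft_force: [-0.8, 0.8, 0.3]
width: 88.0
```

Call:
{"api": "servo_tool", "payload": {"moves": "0.002 -0.040 0 0 0 0; 0.005 -0.088 0 0 0 0; 0.008 -0.140 0 0 0 0; 0.011 -0.192 0 0 0 0; 0.014 -0.243 0 0 0 0; 0.016 -0.283 0 0 0 0; 0.017 -0.308 0 0 0 0; 0.0175 -0.3195 0 0 0 0"}}

```text
t: 41.88
ee_pos: [566.3, -365.8, 240.9]
orientation: [-1.087, 1.385, -1.382]
ft_force: [0.0, -0.2, 0.2]
width: 87.7
```

Call:
{"api": "servo_tool", "payload": {"moves": "0 0 -0.006 0 0 0; 0 0 -0.024 0 0 0; 0 0 -0.050 0 0 0; 0 0 -0.075 0 0 0; 0 0 -0.090 0 0 0; 0 0 -0.097 0 0 0; 0 0 -0.099 0 0 0; 0 0 -0.099 0 0 0"}}

```text
t: 42.88
ee_pos: [567.5, -364.7, 143.5]
orientation: [-1.087, 1.382, -1.383]
ft_force: [-0.2, -0.3, -0.4]
width: 87.9
```

Call:
{"api": "servo_tool", "payload": {"moves": "0 0 0 0 0 0; 0 0 0 0 0 0; 0 0 0 0 0 0; 0 0 0 0 0 0; 0 0 0 0 0 0; 0 0 0 0 0 0; 0 0 0 0 0 0; 0 0 0 0 0 0", "hand": 255}}

```text
t: 43.88
ee_pos: [567.1, -364.6, 143.2]
orientation: [-1.087, 1.383, -1.383]
ft_force: [-2.9, 0.8, 4.7]
width: 62.0
```

Call:
{"api": "servo_tool", "payload": {"moves": "0 0 0.003 0 0 0; 0 0 0.010 0 0 0; 0 0 0.022 0 0 0; 0 0 0.038 0 0 0; 0 0 0.055 0 0 0; 0 0 0.070 0 0 0; 0 0 0.079 0 0 0; 0 0 0.080 0 0 0"}}

```text
t: 44.88
ee_pos: [567.4, -364.7, 223.9]
orientation: [-1.086, 1.381, -1.384]
ft_force: [0.7, -0.4, -4.4]
width: 61.4
```

Call:
{"api": "servo_tool", "payload": {"moves": "-0.001 0.007 0 0 0 0; -0.005 0.026 0 0 0 0; -0.011 0.058 0 0 0 0; -0.020 0.102 0 0 0 0; -0.029 0.148 0 0 0 0; -0.037 0.192 0 0 0 0; -0.044 0.226 0 0 0 0; -0.048 0.246 0 0 0 0"}}

```text
t: 45.88
ee_pos: [517.9, -116.1, 222.6]
orientation: [-1.088, 1.382, -1.381]
ft_force: [0.7, -0.2, -5.4]
width: 61.6
```

Call:
{"api": "servo_tool", "payload": {"moves": "-0.001 0.006 0 0 0 0; -0.001 0.0074 0 0 0 0; -0.001 0.0074 -0.006 0 0 0; -0.001 0.0074 -0.020 0 0 0; -0.001 0.0074 -0.040 0 0 0; -0.001 0.0074 -0.060 0 0 0; -0.001 0.0074 -0.074 0 0 0; -0.001 0.0074 -0.080 0 0 0"}}

```text
t: 46.88
ee_pos: [517.6, -111.3, 141.5]
orientation: [-1.088, 1.384, -1.382]
ft_force: [0.2, 0.0, -4.3]
width: 61.7
```

Call:
{"api": "servo_tool", "payload": {"moves": "0 0 -0.001 0 0 0; 0 0 -0.002 0 0 0; 0 0 -0.003 0 0 0; 0 0 -0.004 0 0 0; 0 0 -0.005 0 0 0; 0 0 -0.0055 0 0 0; 0 0 -0.0055 0 0 0"}}

```text
t: 47.75
ee_pos: [518.1, -111.1, 137.3]
orientation: [-1.087, 1.383, -1.382]
ft_force: [-0.3, 0.3, -4.3]
width: 61.5
```

Call:
{"api": "servo_tool", "payload": {"moves": "0 0 -0.0005 0 0 0; 0 0 -0.0010 0 0 0; 0 0 -0.0010 0 0 0"}}

```text
t: 48.12
ee_pos: [518.2, -111.1, 137.1]
orientation: [-1.087, 1.382, -1.383]
ft_force: [-2.2, 1.3, 5.1]
width: 61.9
```

Contact felt; release, rise and clear away.

Call:
{"api": "servo_tool", "payload": {"moves": "0 0 0 0 0 0; 0 0 0 0 0 0; 0 0 0 0 0 0; 0 0 0 0 0 0; 0 0 0 0 0 0; 0 0 0 0 0 0", "hand": 0}}

```text
t: 48.88
ee_pos: [518.1, -111.1, 136.3]
orientation: [-1.087, 1.383, -1.383]
ft_force: [-1.0, -0.0, 0.2]
width: 87.6
```

Call:
{"api": "servo_tool", "payload": {"moves": "0 0 0.005 0 0 0; 0 0 0.020 0 0 0; 0 0 0.045 0 0 0; 0 0 0.075 0 0 0; 0 0 0.098 0 0 0; -0.002 -0.010 0.110 0 0 0; -0.005 -0.035 0.115 0 0 0; -0.008 -0.075 0.115 0 0 0"}}

```text
t: 49.88
ee_pos: [510.0, -186.8, 252.2]
orientation: [-1.087, 1.381, -1.382]
ft_force: [0.1, -0.3, 0.4]
width: 87.9
```

Call:
{"api": "servo_tool", "payload": {"moves": "-0.005 -0.050 0 0 0 0; -0.010 -0.100 0 0 0 0; -0.015 -0.150 0 0 0 0; -0.020 -0.195 0 0 0 0; -0.024 -0.230 0 0 0 0; -0.026 -0.250 0 0 0 0; -0.026 -0.255 0 0 0 0; -0.026 -0.255 0 0 0 0"}}

```text
t: 50.88
ee_pos: [484.1, -440.5, 251.2]
orientation: [-1.087, 1.383, -1.382]
ft_force: [-0.3, -1.3, 0.8]
width: 87.9
```

```bash
python3 - <<'E'
from meas import *
for n in("top","scene"):
    im=ctrl.get_image(n); cv2.imwrite(f"pics/{n}8.png",im["pixels"][:,:,::-1]);P=cloud(im)
    H=hsv(im);h,s,v=[H[...,i].astype(int) for i in range(3)]
    for nm,a in dict(tins=(80,98,(480,680,-180,420),88),jars=(160,186,(430,650,-200,100),172),mug=(78,92,(300,450,80,250),85),mill=(105,125,(280,480,-260,-120),115)).items():
        for o in discs(im,P,a[0],a[1],a[2],a[3],40): print(n,nm,o[0],o[2],o[3])
o=ctrl.get_obs(); print(o["t"],o["ft_force"],o["ee_pos"],o["width"],o["qpos"])
E
```

```text
top tins [520.6 354.4] [520.9 354.4] 637
top tins [616.7 -31.1] [616.6 -31.3] 582
top jars [ 517.7 -111.4] [ 517.3 -111.7] 731
top jars [547.7  14.1] [547.8  14.5] 727
top mug [367.8 155.6] [367.9 155.8] 921
top mill [ 373.3 -183.7] [ 372.6 -183.8] 143
scene tins [521.8 355.1] [522.2 355.6] 547
scene tins [618.5 -30. ] [618.7 -30.2] 455
scene tins [ 521.8 -107.4] [534.8 -96.7] 82
scene tins [555.4  20.1] [568.5  27.8] 77
scene jars [550.7  16.9] [551.4  16.5] 507
scene jars [ 521.8 -110.7] [ 521.  -109.7] 449
scene mug [368.7 157.9] [369.2 156.9] 587
scene mill [ 377.  -179.1] [ 377.1 -181.7] 84
50.975 [-0.5 -0.1  0.3] [ 484.4 -440.   251.4] 87.78509770145172 [-0.8  0.5  1.6  0.   1.1 -0.5]
```

View pics/scene8.png

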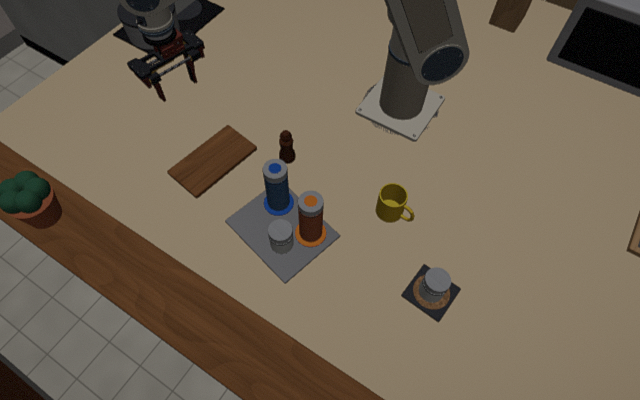

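View pics/top8.png

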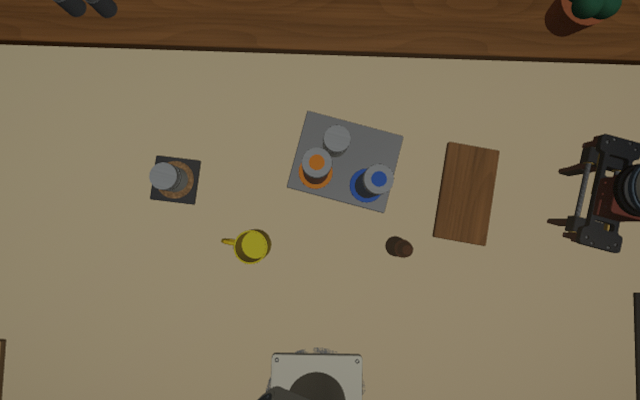

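```bash
python3 - <<'E'
import cv2,numpy as np
s=cv2.imread("pics/scene8.png")[255:330,395:470]; t=cv2.imread("pics/top8.png")[145:215,140:210]
f=lambda a:cv2.resize(a,(390,390),interpolation=cv2.INTER_CUBIC)
cv2.imwrite("pics/triv.png",np.hstack([f(s),f(t)]))
E
```

```text
(no output)
```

View pics/triv.png

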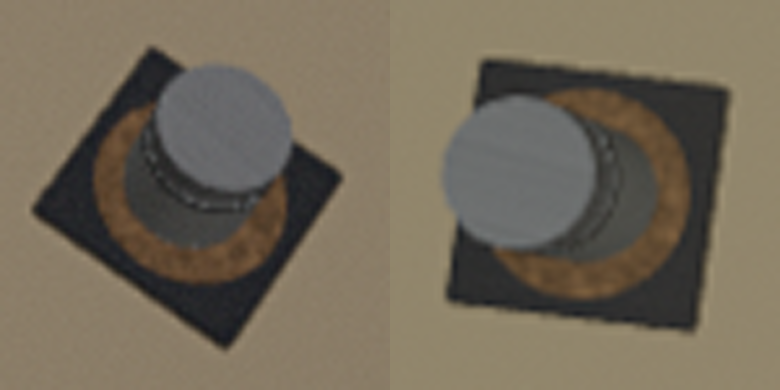

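```bash
python3 -c "
from workcell import ctrl
print(ctrl.close_job())"
```

```text
the job is handed in; nothing more can be done
None
```

The job is done and handed in at about 51 s. The order was: both jars onto the board, the full tin onto the trivet, then each jar back on its own mat. Nothing was knocked or dropped.

- **Which tin:** I lifted the tin behind the blue mat first and it pulled about 3.9 N (about 0.4 kg), so it is the full one. The other tin was never touched, and its position read the same before and after.
- **Jars:** Both stand upright. I set them down within about 0.5 mm of the measured mat centres. The last top view puts each lid within about 1.5 mm of its mat centre. The slanted scene view disagrees slightly, at about 3 to 4 mm.
- **Full tin:** The gripper released it within about 0.5 mm of the measured trivet centre. The two cameras put its lid 2 to 4 mm off along y, and they do not agree exactly. A zoomed view shows a nearly even cork ring around its base, so I left it.
- **Mug and mill:** The mug and the pepper mill read the same as at the start, within measuring error. The arm was clear of everything, with the gripper open, when I handed in.

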